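# Push the latched filter slide out of the photometer with the pin tool

## Robot

A 6-joint arm with a two-finger parallel gripper is mounted at the origin on a cart in front of the work surface, level with it; the furniture and walls round the work are solid. World frame = base frame: x ahead of the robot, y to its left, z up, the work surface at z = 0. Lengths are in m, angles in rad, forces in N, time in s.
With the tool pointing down it reaches from about 0.375 to 0.9 m from the base axis. Payload 3.1 kg.
Tool frame: the origin (TCP) lies where the fingers leave the gripper's body, on its centre line; the fingertips stand 73 mm ahead of it and the grasp point (between the pads) lies 54 mm ahead of it; z points along the fingers, y is the line along which they close (so a half turn about z gives the same grasp; the last joint's range is limited). The gripper opens to 85 mm and grips with 20 to 120 N. Pads are 22 mm wide; open, the fingers measure 114 mm over their backs; the gripper's body (76 mm by 85 mm) begins 54 mm behind the grasp point. The pads swing forward as they close: fully open they stand 13 mm farther back than shut.
Start: joints at [-1.409, 0.527, 1.433, -0, 1.181, -0.178], TCP at [0.209, -0.589, 0.304] pointing down, gripper open.
Joint ranges: [-3.08, 3.08], [-0.75, 2.2], [0.22, 2.44], [-1.43, 4.57], [0, 2.65], [-2.85, 2.85]. Speed limits (rad/s): [2.79, 2.79, 3.14, 3.14, 3.14, 3.14].

## Interface

Orientations are given as a unit quaternion [x, y, z, w].
In Python, from station import manip gives the robot as it stands.
- The arm moves only by the shell command python3 -m crank 'ROWS' [FORCE]. ROWS is JSON, a list of rows, each an object with "dp": the shift along the tool's x, y, z normalised to -1 to 1, where 1 is 50 cm, a list of three; "delta_rot": the turn, a rotation vector about the tool's x, y, z normalised to -1 to 1, where 1 is 2 pi rad, a list of three; "fingers": the opening, from -1 (shut) to 1 (fully open). A call has 1 to 12 rows; each row shifts and turns the commanded pose from where the row before left it, along the tool's axes as they then stand; what a row does not reach is not made up. A row lasts 1/12 s, in which the tool goes at most 41.7 mm and 7.16 degrees, less where a joint would pass 70% of its speed; a pose out of reach is approached as far as the arm can. A call with a number of a shift or a turn outside -1 to 1 is refused whole. A call with a gripper value outside its range is refused whole. The fingers move at their own pace and stop on an object; FORCE is the grip in N (left out, the last holds). Time passes only in rows, so rows that do not move let the fingers close. It gives the time, the measured TCP pose, the force, the opening and the grip force at its end, in the units of the state.
- manip.sense(): the state, without advancing time (a new reading comes with each control period).
- manip.snapshot(name): name is "scene" or "top" or "wrist"; returns (picture, depth): 420x560x3 uint8, red, green, blue; 420x560 float32, m along the optical axis (not along the pixel's ray), 0 where there is no reading.
- manip.camera_model(name): a dict with "fx", "fy", "cx", "cy" (pixels), "origin" and "attitude" of the camera in the world. Camera axes: x right, y up, looking along -z (the intrinsics and any distortion apply to the point x, -y, -z); pixel columns grow to the right and rows downward; lengths in m; the calibration is good to about 2 mm. A picture is of the moment at which its call begins: read the wrist's pose just before it. camera_model takes no time and is no camera call; for the wrist camera it gives the pose at the moment of the call.
- manip.sign_off(): hands the job in; it is judged then, once.
The state is a dict: "t": time; "q": joint angles; "qd": joint speeds; "tau": joint torques, N m; "tcp_pos": TCP position; "tool_rot": TCP orientation; "force": force on the tool from outside, world axes, zero at the start; "ft_torque": the same for the moment, N m; "finger_gap": opening from 0.0 (shut) to 1.0 (fully open); "gripper_force": force on a finger pad.
Only numpy, scipy, OpenCV 4.12 (cv2) and the standard library are available. Lean on these libraries where they do the work, as an engineer would, in place of code of your own. Each camera call takes 0.05 s, during which the arm holds its last target. There are 200 camera calls.

## Task

The glass filter of the bench photometer needs cleaning: with the pin tool, press the release button recessed in the end of the filter slide, through the round port, and keep it pressed while you push the slide out of the far end until its round glass window is completely clear of the housing. The tool can be lifted from its holder only by its bare shank but reaches deep enough only when held by its handle, so lay it on the table on the way and take it again. When the slide is out, draw the tool back, lay it flat on the table and let go of it, and leave the jar, the dropper bottle and the round tin where they stand.

Things in the scene. Friction and masses are not known exactly. Their poses are not given: they have to be found in the camera images.
- tool_handle (a point): Middle of the pin tool's handle, on the tool's axis; x along the tool towards the pin, z up at the start. From rear to tip: black square handle 24 x 24 x 60 mm, round steel shank 12 mm thick and 90 mm long, steel collar 24 mm across and 6 mm thick, pin 7 mm thick and 30 mm long; 0.1 kg. Laid on the table it lies level on handle and collar, its axis 12 mm up.
- tool_shank (a point): Middle of the open part of the tool's shank (12 mm thick), on the axis, 88 mm ahead of tool_handle, same axes. Here the tool can be pinched across and lifted straight up out of its holder.
- tool_tip (a point): End of the tool's 7 mm pin, on the axis, 156 mm ahead of tool_handle, same axes; the collar's front face is 30 mm behind it.
- tool_holder: Fixed grey holder in which the tool lies level at the start, axis 34 mm above the table. Origin on the table under tool_handle, x towards the pin. Close walls, 46 mm high and 44 mm wide overall, enclose handle and rear shank (up to x = 56 mm) and guard the pin (from x = 128 mm); between, only a 6 mm thick, 62 mm wide base plate lies under the shank.
- port (a point): Centre of the round port (34 mm wide) in the entry face of the photometer's filter unit, 50 mm above the table; x points level into the unit, the way the tool goes in and the slide comes out; z up. The 74 mm high, 68 to 78 mm wide aluminium hood on a grey base ends 119 mm along x; a black lamp head, up to 128 mm high, stands on it at 101 mm. The unit is fixed.
- filter_window (a point): Centre of the round glass window (26 mm wide) in the top of the filter slide, 65 mm above the table; x in the pushing direction. At the start 101 mm from the port along x, under the hood; completely clear of the hood from 132 mm on. A lip at the end of the open bed beyond the hood stops the slide at 152 mm.
- button_face (a point): Middle of the brass release button's face (12 mm wide), at the start 51 mm inside the port on its axis, 22 mm deep in a 14 mm bore in the slide's end. The slide (steel, 110 x 42 x 30 mm, 0.25 kg) starts 29 mm inside the port; a spring tongue on its top, caught in a slot of the hood's roof, holds it until the button is pressed.
- release_button (a joint): Travel of the button into the slide: 0 out, 0.010 m its end; the tongue is free from about 0.006 on. When the tool's collar meets the slide's end, the pin has it 0.008 in and the collar pushes the slide. Spring 1.5 to 4 N, up to about 6 N with the tongue's friction; the freed slide needs about 2 N.
- screw_jar: Plastic jar with a screw lid, 43 mm wide, 51 mm high; origin under its centre. Stays.
- dropper_bottle: Dropper bottle, 28 mm wide, 92 mm high; origin under its centre. Stays.
- weigh_tin: Low round metal tin with lid, 51 mm wide, 26 mm high; origin under its centre. Stays.

How it is judged:
By the outcome, as a careful person would: the job done as asked, in the order asked, and still so for the second after the job is handed in, with the robot touching nothing.
It also fails if it takes over 51 s, if anything falls off the work surface, if the arm or the gripper's body presses on something with over 40 N, if the wrist force passes 120 N, or if a joint passes its speed limit or range.

## Working session

There is one attempt and no reset: what is moved stays moved. The work goes in short steps, Python scripts to look and compute and a shell command to move; the robot and the scene stay as the last step left them, time stands still between calls to the robot, and variables do not carry over. Pictures are saved under pics/ and viewed, at most 10 in all, crops included, and the job is handed in when it is done.

```bash
ls; mkdir -p pics; cat > h.py <<'E'
import numpy as np, cv2
from station import manip
from scipy.spatial.transform import Rotation as R
def snap(n,f):
    m=manip.camera_model(n); p,d=manip.snapshot(n); cv2.imwrite('pics/'+f+'.png',p[...,::-1]); np.savez('pics/'+f+'.npz',d=d,p=p,**{k:np.array(v) for k,v in m.items() if k in('fx','fy','cx','cy','origin','attitude')}); return m
def load(f): return np.load('pics/'+f+'.npz')
def att(a):
    a=np.array(a,float); return a if a.shape==(3,3) else R.from_quat(a).as_matrix()
def world(f,u,v,z=None):
    s=load(f); r=np.array([(u-s['cx'])/s['fx'],-(v-s['cy'])/s['fy'],-1.]); A=att(s['attitude'])
    w=A@r
    if z is None: k=s['d'][int(round(v)),int(round(u))]
    else: k=(z-s['origin'][2])/w[2]
    return s['origin']+k*w
E
python3 - <<'E'
from h import *
for n in('scene','top'):
    print(manip.camera_model(n)); snap(n,n)
print(manip.sense())
E
```

```text
pics
{'fx': 436.86542530682874, 'fy': 436.86542530682874, 'cx': 281.5031413511971, 'cy': 212.2977576642293, 'origin': array([0.11809219, 0.42553719, 0.8161857 ]), 'attitude': array([-0.15190706,  0.335143  ,  0.84521547, -0.3875748 ])}
{'fx': 397.33879998934674, 'fy': 397.33879998934674, 'cx': 286.5336399818439, 'cy': 216.42608420481898, 'origin': array([ 0.42722451, -0.0106648 ,  1.11069394]), 'attitude': array([ 0.0560857 , -0.07086836, -0.70164466,  0.70677213])}
{'t': 0.1, 'q': array([-1.40850848e+00,  5.28355116e-01,  1.43379479e+00,  7.40967533e-06,
        1.18136770e+00, -1.78474785e-01]), 'qd': array([ 0.00017288, -0.00085649, -0.00403138, -0.00270522,  0.00111078,
       -0.00080027]), 'tau': array([ 2.66249926e-04, -4.43304598e+01, -1.78585821e+01, -3.01212040e-04,
        3.89678913e-03, -6.45740698e-06]), 'tcp_pos': array([ 0.20883978, -0.5885397 ,  0.30303587]), 'tool_rot': array([ 9.85519966e-01,  1.69556686e-01,  1.12156673e-05, -9.62417512e-04]), 'force': array([-0.27598061,  0.7554687 , -0.35973161]), 'ft_torque': array([ 0.03050119, -0.02667376, -0.02778986]), 'gripper_force': 0.0, 'finger_gap': 0.997147966464935}
```

View pics/top.png

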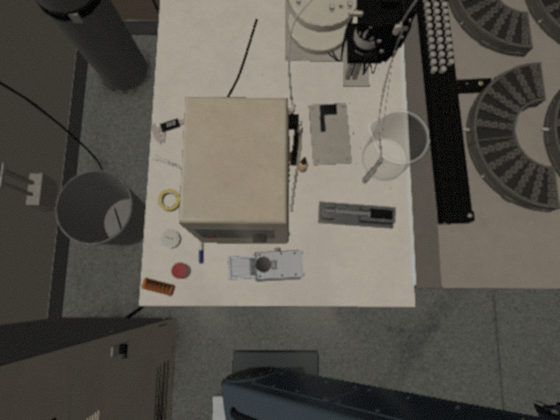

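View pics/scene.png

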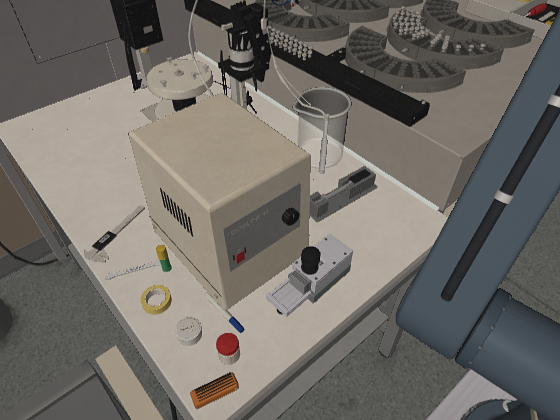

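```bash
python3 - <<'E'
from h import *
t=cv2.imread('pics/top.png'); s=cv2.imread('pics/scene.png')
a=cv2.resize(t[190:290,215:405],None,fx=4.2,fy=4.2,interpolation=cv2.INTER_CUBIC)[:,:798]
cv2.imwrite('pics/topc.png',a)
b=cv2.resize(s[150:325,255:395],None,fx=3.4,fy=3.4,interpolation=cv2.INTER_CUBIC)
cv2.imwrite('pics/scenec.png',b)
for n,u,v in [('holder',320,205),('h',322,224),('h',394,208),('h',394,224),('boxtop',240,150),('boxcorner',287,235),('unit',297,255),('lamp',264,264),('tableedge',250,303),('table',350,260),('beaker',390,150),('bsh',330,130),('tin',172,239),('jar',180,270)]:
    print(n,world('top',u,v).round(3),world('top',u,v,0).round(3))
E
```

```text
holder [ 0.662 -0.129  0.004] [ 0.663 -0.129  0.   ]
h [ 0.609 -0.135 -0.003] [ 0.608 -0.134  0.   ]
h [ 0.647 -0.328  0.047] [ 0.657 -0.342  0.   ]
h [ 0.61  -0.34  -0.002] [ 0.61 -0.34  0.  ]
boxtop [0.715 0.072 0.308] [0.825 0.104 0.   ]
boxcorner [ 0.556 -0.032  0.149] [ 0.576 -0.035  0.   ]
unit [ 0.514 -0.06   0.075] [ 0.52  -0.063  0.   ]
lamp [0.487 0.024 0.126] [0.494 0.028 0.   ]
tableedge [ 0.388  0.065 -0.003] [0.388 0.065 0.   ]
table [ 0.507 -0.212 -0.001] [ 0.507 -0.212  0.   ]
beaker [ 0.83  -0.337  0.003] [ 0.831 -0.337  0.   ]
bsh [ 0.891 -0.161 -0.   ] [ 0.891 -0.161  0.   ]
tin [0.559 0.28  0.025] [0.562 0.286 0.   ]
jar [0.474 0.247 0.052] [0.476 0.26  0.   ]
```

View pics/topc.png

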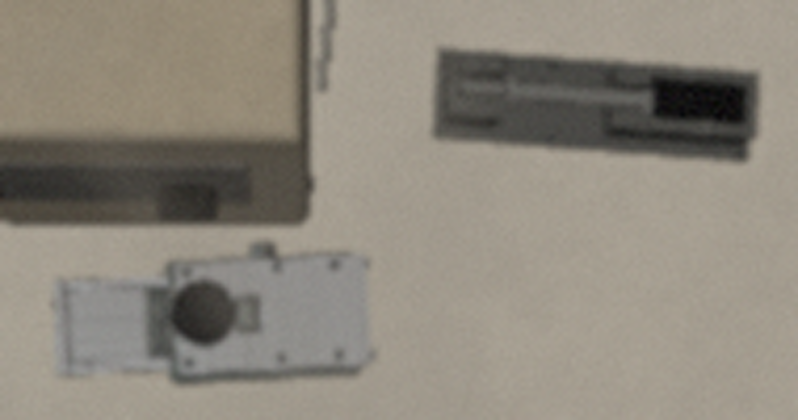

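View pics/scenec.png

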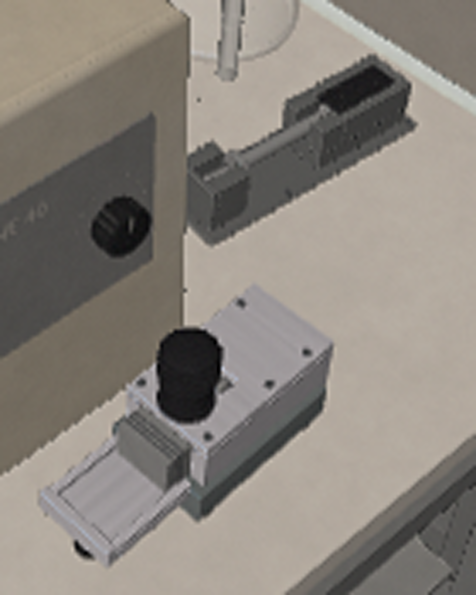

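```bash
python3 - <<'E'
from h import *
def c(x,y,z): return world('top',215+x/4.2-.38,190+y/4.2-.38,z)
P={n:c(*a) for n,a in dict(s1=(337.5,309.5,.074),s2=(279,312,.074),s3=(187,316,.074),faceA=(370,262,.074),faceB=(372,352,.074),hoodend=(168,318,.074),lamp=(204,312,.128),bedend=(58,327,.04),
 hr=(746,101,.046),hf=(652,97,.046),sf=(508,90,.034),sr=(650,98,.034),hold_f=(437,93,.02),pin=(465,86,.034)).items()}
for k,v in P.items(): print(k,v.round(4))
for a,b in [('s1','s3'),('s1','s2'),('hr','hf'),('sr','sf'),('hr','sf')]:
    d=P[b]-P[a]; print(a,b,np.degrees(np.arctan2(d[1],d[0])).round(1),np.linalg.norm(d[:2]).round(4))
# hood cloud
s=load('top');vv,uu=np.mgrid[235:290,215:320];A=att(s['attitude'])
r=np.stack([(uu-s['cx'])/s['fx'],-(vv-s['cy'])/s['fy'],-np.ones(uu.shape)],-1)@A.T*s['d'][235:290,215:320,None]+s['origin']
m=(r[...,2]>.066)&(r[...,2]<.082)&(r[...,0]<.55);q=r[m][:,:2]
print(q.shape,np.median(r[m][:,2]),cv2.minAreaRect(q.astype(np.float32)*1000))
vv,uu=np.mgrid[195:235,310:405]
r=np.stack([(uu-s['cx'])/s['fx'],-(vv-s['cy'])/s['fy'],-np.ones(uu.shape)],-1)@A.T*s['d'][195:235,310:405,None]+s['origin']
m=(r[...,2]>.03)&(r[...,2]<.06);q=r[m][:,:2]
print(q.shape,cv2.minAreaRect(q.astype(np.float32)*1000))
E
```

```text
s1 [ 0.4922 -0.0545  0.074 ]
s2 [ 0.4904 -0.0184  0.074 ]
s3 [0.4875 0.0384 0.074 ]
faceA [ 0.5217 -0.0747  0.074 ]
faceB [ 0.4662 -0.0758  0.074 ]
hoodend [0.4862 0.0501 0.074 ]
lamp [0.4868 0.0259 0.128 ]
bedend [0.482  0.1217 0.04  ]
hr [ 0.6312 -0.3225  0.046 ]
hf [ 0.6333 -0.2609  0.046 ]
sf [ 0.6394 -0.1685  0.034 ]
sr [ 0.6349 -0.2624  0.034 ]
hold_f [ 0.6397 -0.123   0.02  ]
pin [ 0.6418 -0.1401  0.034 ]
s1 s3 92.8 0.093
s1 s2 92.8 0.0362
hr hf 88.1 0.0616
sr sf 87.3 0.094
hr sf 87.0 0.1542
(1029, 2) 0.07309985619722492 ((489.1572265625, -5.107383728027344), (68.16532135009766, 139.696044921875), 3.381819009780884)
(894, 2) ((635.610595703125, -229.09042358398438), (201.2261199951172, 44.66624450683594), 86.17504119873047)
```

```bash
python3 -m crank '[{"dp":[0,0,0],"delta_rot":[0,0,-0.01875],"fingers":1},{"dp":[0,0,0],"delta_rot":[0,0,-0.01875],"fingers":1},{"dp":[0,0,0],"delta_rot":[0,0,-0.01875],"fingers":1},{"dp":[0,0,0],"delta_rot":[0,0,-0.01875],"fingers":1},{"dp":[0,0,0],"delta_rot":[0,0,-0.01875],"fingers":1},{"dp":[0,0,0],"delta_rot":[0,0,-0.01875],"fingers":1},{"dp":[0,0,0],"delta_rot":[0,0,-0.01875],"fingers":1},{"dp":[0,0,0],"delta_rot":[0,0,-0.01875],"fingers":1},{"dp":[0,0,0],"delta_rot":[0,0,-0.01875],"fingers":1},{"dp":[0,0,0],"delta_rot":[0,0,-0.01875],"fingers":1}]' 60
python3 -m crank '[{"dp":[0.055,0.055,0],"delta_rot":[0,0,0],"fingers":1},{"dp":[0.055,0.055,0],"delta_rot":[0,0,0],"fingers":1},{"dp":[0.055,0.055,0],"delta_rot":[0,0,0],"fingers":1},{"dp":[0.055,0.055,0],"delta_rot":[0,0,0],"fingers":1},{"dp":[0.055,0.055,0],"delta_rot":[0,0,0],"fingers":1},{"dp":[0.055,0.055,0],"delta_rot":[0,0,0],"fingers":1},{"dp":[0.055,0.055,0],"delta_rot":[0,0,0],"fingers":1},{"dp":[0.055,0.055,0],"delta_rot":[0,0,0],"fingers":1},{"dp":[0.055,0.055,0],"delta_rot":[0,0,0],"fingers":1},{"dp":[0.055,0.055,0],"delta_rot":[0,0,0],"fingers":1},{"dp":[0.055,0.055,0],"delta_rot":[0,0,0],"fingers":1}]'
cat >> h.py <<'E'
def togo(x,y,z,yaw):
    "remaining shift in tool axes after first turning to yaw (deg of tool x axis), tool down; all in row units"
    s=manip.sense(); M=R.from_quat(s['tool_rot']).as_matrix()
    y0=np.degrees(np.arctan2(M[1,0],M[0,0])); T=R.from_matrix(np.array([[np.cos(np.radians(yaw)),np.sin(np.radians(yaw)),0],[np.sin(np.radians(yaw)),-np.cos(np.radians(yaw)),0],[0,0,-1]]))
    rot=(R.from_matrix(M).inv()*T).as_rotvec()/2/np.pi
    print('t',round(s['t'],2),'tcp',s['tcp_pos'].round(4),'yaw',round(y0,2),'rot units',rot.round(4),'dp units',(T.inv().apply(np.array([x,y,z])-s['tcp_pos'])/.5).round(4),'F',s['force'].round(1),'gap',round(s['finger_gap'],3),'grip',round(s['gripper_force'],1))
E
python3 -c "
from h import *
togo(.6367,-.204,.25,87)"
```

```text
t: 0.93
tcp_pos: [0.2089, -0.5887, 0.3033]
tool_rot: [0.723, 0.691, 0.0, -0.001]
force: [-0.1, -0.1, -0.3]
finger_gap: 1.0
gripper_force: 0.0
t: 1.85
tcp_pos: [0.5277, -0.3009, 0.3035]
tool_rot: [0.725, 0.689, -0.0, -0.0]
force: [0.9, -1.1, 1.2]
finger_gap: 0.999
gripper_force: 0.0
t 1.85 tcp [ 0.5277 -0.3009  0.3035] yaw 87.02 rot units [-0.0001 -0.0001  0.0001] dp units [0.205  0.2076 0.107 ] F [ 0.9 -1.1  1.2] gap 0.999 grip 0.0
```

```bash
python3 -m crank '[{"dp":[0.05,0.05,0.02],"delta_rot":[0,0,0],"fingers":1},{"dp":[0.05,0.05,0.02],"delta_rot":[0,0,0],"fingers":1},{"dp":[0.05,0.05,0.02],"delta_rot":[0,0,0],"fingers":1},{"dp":[0.03,0.03,0.02],"delta_rot":[0,0,0],"fingers":1},{"dp":[0,0,0],"delta_rot":[0,0,0],"fingers":1},{"dp":[0,0,0],"delta_rot":[0,0,0],"fingers":1}]'
python3 -c "
from h import *
togo(.6367,-.204,.25,87)
snap('wrist','w1')"
```

```text
t: 2.35
tcp_pos: [0.6213, -0.216, 0.2624]
tool_rot: [0.724, 0.69, -0.001, -0.001]
force: [-0.4, -0.3, -0.5]
finger_gap: 0.999
gripper_force: 0.0
t 2.35 tcp [ 0.6213 -0.216   0.2624] yaw 87.18 rot units [-0.0005 -0.0001  0.0005] dp units [0.0256 0.0296 0.0248] F [-0.4 -0.3 -0.5] gap 0.999 grip 0.0
```

View pics/w1.png

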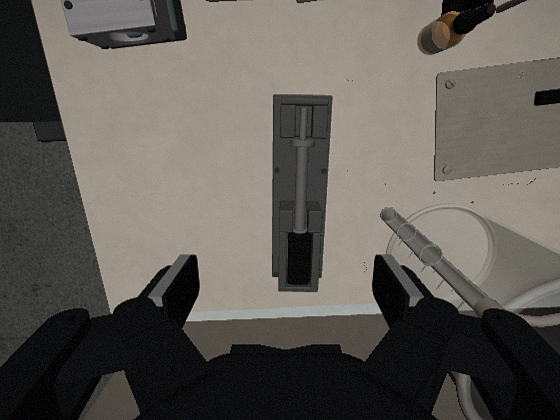

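```bash
python3 - <<'E'
from h import *
s=load('w1'); p=cv2.resize(s['p'][85:300,255:350,::-1],None,fx=5,fy=5,interpolation=cv2.INTER_CUBIC)
p=cv2.rotate(p[:1000],cv2.ROTATE_90_CLOCKWISE)
cv2.imwrite('pics/w1c.png',cv2.resize(p,None,fx=.8,fy=.8))
for n,u,v,z in [('handle rear',300,285,.046),('handle front',300,233,.046),('shank r',300.5,200,.034),('shank f',302,150,.034),('collar',302,142,.034),('tip',303,107,.034)]: print(n,world('w1',u,v,z).round(4),world('w1',u,v).round(4))
E
```

```text
handle rear [ 0.6329 -0.3211  0.046 ] [ 0.633  -0.3233  0.0423]
handle front [ 0.6351 -0.2598  0.046 ] [ 0.6351 -0.2608  0.0435]
shank r [ 0.6372 -0.2276  0.034 ] [ 0.637  -0.2256  0.0411]
shank f [ 0.6405 -0.1759  0.034 ] [ 0.6402 -0.1751  0.0411]
collar [ 0.6408 -0.1681  0.034 ] [ 0.6401 -0.167   0.0467]
tip [ 0.6428 -0.1352  0.034 ] [ 0.6429 -0.1351  0.0315]
```

View pics/w1c.png

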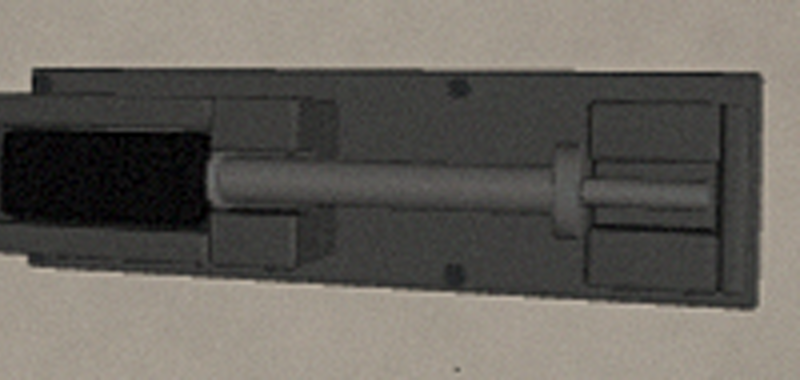

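```bash
python3 - <<'E'
from h import *
for u,v in [(388,213),(392,240),(388,245),(430,255),(470,285),(400,225)]: print(u,v,world('w1',u,v).round(3))
for u,v in [(374,178),(373,140),(428,140),(362,160)]: print('top',u,v,world('top',u,v).round(3))
togo(.6387,-.2026,.15,87)
E
```

```text
388 213 [ 0.731 -0.248  0.029]
392 240 [ 0.743 -0.287  0.013]
388 245 [ 0.74  -0.295  0.008]
430 255 [ 0.732 -0.251  0.125]
470 285 [ 0.735 -0.248  0.172]
400 225 [ 0.73  -0.248  0.066]
top 374 178 [ 0.743 -0.286  0.006]
top 373 140 [ 0.792 -0.244  0.178]
top 428 140 [ 0.794 -0.381  0.178]
top 362 160 [ 0.791 -0.248  0.024]
t 2.4 tcp [ 0.6209 -0.2172  0.2632] yaw 87.09 rot units [-0.0003 -0.      0.0002] dp units [0.031  0.0341 0.2264] F [-0.   0.3  1. ] gap 0.997 grip 0.0
```

```bash
python3 -m crank '[{"dp":[0.0155,0.017,0.05],"delta_rot":[0,0,0],"fingers":0},{"dp":[0.0155,0.017,0.05],"delta_rot":[0,0,0],"fingers":0},{"dp":[0,0,0.05],"delta_rot":[0,0,0],"fingers":0},{"dp":[0,0,0.05],"delta_rot":[0,0,0],"fingers":0},{"dp":[0,0,0.026],"delta_rot":[0,0,0],"fingers":0},{"dp":[0,0,0],"delta_rot":[0,0,0],"fingers":0},{"dp":[0,0,0],"delta_rot":[0,0,0],"fingers":0}]'
python3 -c "
from h import *
togo(.6387,-.2026,.098,87)"
```

```text
t: 2.98
tcp_pos: [0.6385, -0.2039, 0.1511]
tool_rot: [0.726, 0.688, -0.0, -0.0]
force: [-0.1, 0.6, 0.7]
finger_gap: 0.504
gripper_force: 0.0
t 2.98 tcp [ 0.6385 -0.2039  0.1511] yaw 86.94 rot units [-0.0001 -0.     -0.0002] dp units [0.0027 0.0002 0.1062] F [-0.1  0.6  0.7] gap 0.504 grip 0.0
```

```bash
python3 -m crank '[{"dp":[0.0027,0,0.035],"delta_rot":[0,0,0],"fingers":0},{"dp":[0,0,0.035],"delta_rot":[0,0,0],"fingers":0},{"dp":[0,0,0.02],"delta_rot":[0,0,0],"fingers":0},{"dp":[0,0,0.016],"delta_rot":[0,0,0],"fingers":0},{"dp":[0,0,0],"delta_rot":[0,0,0],"fingers":0},{"dp":[0,0,0],"delta_rot":[0,0,0],"fingers":-1},{"dp":[0,0,0],"delta_rot":[0,0,0],"fingers":-1},{"dp":[0,0,0],"delta_rot":[0,0,0],"fingers":-1},{"dp":[0,0,0],"delta_rot":[0,0,0],"fingers":-1},{"dp":[0,0,0],"delta_rot":[0,0,0],"fingers":-1}]' 60
python3 -c "
from h import *
togo(.6387,-.2026,.098,87)"
```

```text
t: 3.82
tcp_pos: [0.6395, -0.2018, 0.0992]
tool_rot: [0.725, 0.688, 0.0, 0.001]
force: [-2.1, -0.5, 6.1]
finger_gap: 0.113
gripper_force: 58.5
t 3.82 tcp [ 0.6395 -0.2018  0.0992] yaw 87.01 rot units [0.0002 0.0001 0.    ] dp units [-0.0017 -0.0015  0.0025] F [-2.1 -0.5  6.1] gap 0.113 grip 58.5
```

```bash
python3 -m crank '[{"dp":[0,0,-0.02],"delta_rot":[0,0,0],"fingers":-1},{"dp":[0,0,-0.04],"delta_rot":[0,0,0],"fingers":-1},{"dp":[0,0,-0.06],"delta_rot":[0,0,0],"fingers":-1},{"dp":[0,0,-0.02],"delta_rot":[0,0,0],"fingers":-1},{"dp":[0,0,0],"delta_rot":[0,0,-0.0085],"fingers":-1},{"dp":[0,0,0],"delta_rot":[0,0,-0.0082],"fingers":-1},{"dp":[0.01,-0.05,0],"delta_rot":[0,0,0],"fingers":-1},{"dp":[0.01,-0.05,0],"delta_rot":[0,0,0],"fingers":-1},{"dp":[0.01,-0.05,0],"delta_rot":[0,0,0],"fingers":-1},{"dp":[0.01,-0.05,0],"delta_rot":[0,0,0],"fingers":-1},{"dp":[0.01,-0.05,0],"delta_rot":[0,0,0],"fingers":-1},{"dp":[0,-0.025,0],"delta_rot":[0,0,0],"fingers":-1}]'
python3 -c "
from h import *
togo(.499,-.182,.078,93)
snap('wrist','w2')"
```

```text
t: 4.82
tcp_pos: [0.4969, -0.1819, 0.1676]
tool_rot: [0.688, 0.726, -0.0, -0.002]
force: [0.7, 0.4, -0.7]
finger_gap: 0.107
gripper_force: 58.6
t 4.82 tcp [ 0.4969 -0.1819  0.1676] yaw 93.06 rot units [-0.0007 -0.0005  0.0002] dp units [-0.0003  0.0042  0.1791] F [ 0.7  0.4 -0.7] gap 0.107 grip 58.6
```

View pics/w2.png

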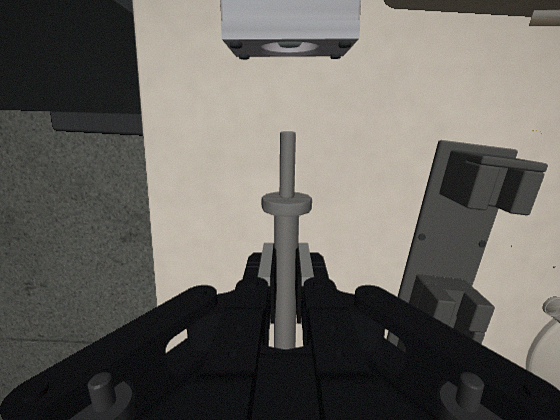

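```bash
python3 - <<'E'
from h import *
s=load('w2'); print(s['d'][38,240:345:20].round(3), s['d'][34,240:345:20].round(3))
for n,u,v,z in [('L',222,39,.074),('R',359,39,.074),('mid',290.5,39,.074),('midfar',290.5,3,.074),('lfar',221,3,.074),('rfar',360,3,.074),('port',290.5,47,.05),('footL',236,49,.05),('footR',345,49,.05),('tip',287.5,133,.1024),('collar',286.5,204,.1024),('rear',285.5,345,.1024)]: print(n,world('w2',u,v,z).round(4),world('w2',u,v).round(4))
p=cv2.resize(s['p'][0:140,200:380,::-1],None,fx=4.4,fy=4.2,interpolation=cv2.INTER_CUBIC); cv2.imwrite('pics/w2c.png',p)
E
```

```text
[0.146 0.147 0.146 0.146 0.145 0.146] [0.146 0.145 0.146 0.146 0.145 0.146]
L [ 0.4604 -0.0741  0.074 ] [ 0.4606 -0.0743  0.0751]
R [ 0.5284 -0.0705  0.074 ] [ 5.435e-01 -5.280e-02  4.000e-04]
mid [ 0.4944 -0.0723  0.074 ] [ 0.4944 -0.0721  0.0732]
midfar [ 0.4935 -0.0568  0.074 ] [ 0.4935 -0.0573  0.0756]
lfar [ 0.46   -0.0585  0.074 ] [ 0.46   -0.0586  0.0741]
rfar [ 0.5269 -0.055   0.074 ] [ 0.5268 -0.0551  0.0744]
port [ 0.4946 -0.0709  0.05  ] [ 0.4946 -0.0674  0.0332]
footL [ 0.4634 -0.0736  0.05  ] [ 0.4637 -0.074   0.0521]
footR [ 0.5259 -0.0702  0.05  ] [ 0.5258 -0.0704  0.0509]
tip [ 0.4953 -0.1164  0.1024] [ 0.4953 -0.1162  0.107 ]
collar [ 0.4967 -0.1494  0.1024] [ 0.4964 -0.1456  0.1156]
rear [ 0.5006 -0.2309  0.1024] [ 0.5003 -0.226   0.1079]
```

View pics/w2c.png

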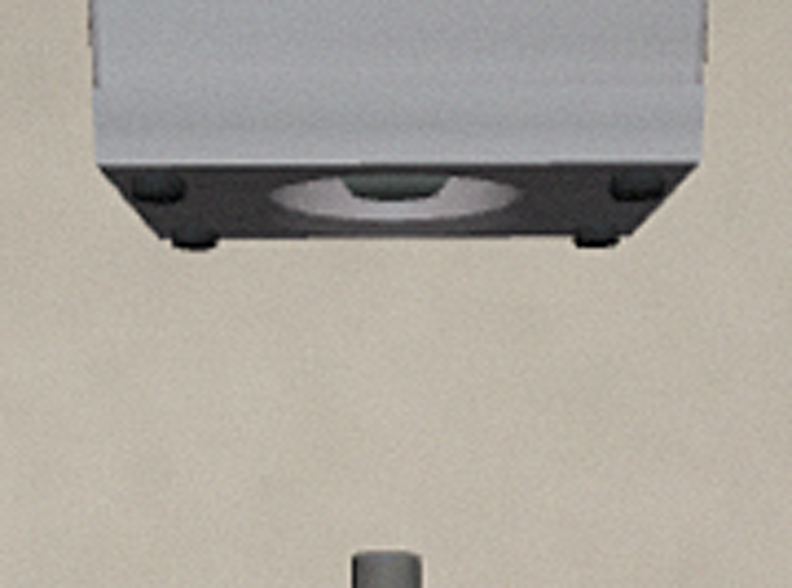

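```bash
python3 -m crank '[{"dp":[0,0.0042,0.05],"delta_rot":[0,0,0],"fingers":-1},{"dp":[0,0,0.06],"delta_rot":[0,0,0],"fingers":-1},{"dp":[0,0,0.04],"delta_rot":[0,0,0],"fingers":-1},{"dp":[0,0,0.02],"delta_rot":[0,0,0],"fingers":-1},{"dp":[0,0,0.005],"delta_rot":[0,0,0],"fingers":-1},{"dp":[0,0,0],"delta_rot":[0,0,0],"fingers":-1},{"dp":[0,0,0],"delta_rot":[0,0,0],"fingers":-1}]'
python3 -c "
from h import *
togo(.499,-.182,.077,93)"
```

```text
t: 5.45
tcp_pos: [0.5034, -0.184, 0.0811]
tool_rot: [0.688, 0.726, 0.0, 0.001]
force: [0.2, -0.5, -0.5]
finger_gap: 0.112
gripper_force: 58.6
t 5.45 tcp [ 0.5034 -0.184   0.0811] yaw 93.05 rot units [0.0002 0.0002 0.0001] dp units [ 0.0045 -0.0086  0.0081] F [ 0.2 -0.5 -0.5] gap 0.112 grip 58.6
```

```bash
python3 -m crank '[{"dp":[0,0,0.006],"delta_rot":[0,0,0],"fingers":-1},{"dp":[0,0,0.0015],"delta_rot":[0,0,0],"fingers":-1},{"dp":[0,0,0],"delta_rot":[0,0,0],"fingers":-1},{"dp":[0,0,0],"delta_rot":[0,0,0],"fingers":-1}]'
python3 -c "
from h import *
togo(.499,-.182,.077,93)"
```

```text
t: 5.78
tcp_pos: [0.5029, -0.1839, 0.0773]
tool_rot: [0.688, 0.726, 0.0, 0.001]
force: [0.3, -0.2, 0.7]
finger_gap: 0.108
gripper_force: 58.6
t 5.78 tcp [ 0.5029 -0.1839  0.0773] yaw 93.05 rot units [0.0002 0.0001 0.0001] dp units [ 0.0041 -0.0076  0.0005] F [ 0.3 -0.2  0.7] gap 0.108 grip 58.6
```

```bash
python3 -m crank '[{"dp":[0,0,0.001],"delta_rot":[0,0,0],"fingers":-1},{"dp":[0,0,0],"delta_rot":[0,0,0],"fingers":-1},{"dp":[0,0,0],"delta_rot":[0,0,0],"fingers":-0.6},{"dp":[0,0,0],"delta_rot":[0,0,0],"fingers":-0.3},{"dp":[0,0,0],"delta_rot":[0,0,0],"fingers":0},{"dp":[0,0,0],"delta_rot":[0,0,0],"fingers":0},{"dp":[0,0,-0.04],"delta_rot":[0,0,0],"fingers":0},{"dp":[0,0,-0.06],"delta_rot":[0,0,0],"fingers":0},{"dp":[0,0,-0.06],"delta_rot":[0,0,0],"fingers":0},{"dp":[0,0,0],"delta_rot":[0,0,0],"fingers":0},{"dp":[0,0,0],"delta_rot":[0,0,0],"fingers":0},{"dp":[0,0,0],"delta_rot":[0,0,0],"fingers":0}]'
python3 -c "
from h import *
togo(.508,-.27,.15,93)
snap('wrist','w3')"
```

```text
t: 6.78
tcp_pos: [0.5022, -0.1835, 0.1559]
tool_rot: [0.688, 0.726, -0.0, -0.0]
force: [0.2, 0.8, -0.8]
finger_gap: 0.494
gripper_force: 0.0
t 6.78 tcp [ 0.5022 -0.1835  0.1559] yaw 93.04 rot units [-0.0001 -0.0001  0.0001] dp units [-0.1734  0.0025  0.0118] F [ 0.2  0.8 -0.8] gap 0.494 grip 0.0
```

View pics/w3.png

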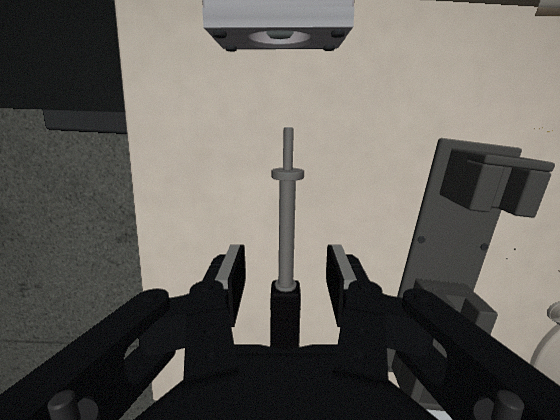

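```bash
python3 - <<'E'
from h import *
for n,u,v,z in [('L',203,28,.074),('R',354,28,.074),('mid',278.7,28,.074),('port',279,37,.05),('tip',288.5,129,.012),('collar',287.5,174,.012),('rear',286.5,286,.012),('hfront',286,284,.024)]: print(n,world('w3',u,v,z).round(4),world('w3',u,v).round(4))
E
```

```text
L [ 0.4599 -0.0744  0.074 ] [ 0.4408 -0.0566  0.0007]
R [ 0.5288 -0.0707  0.074 ] [ 0.5428 -0.0512  0.0007]
mid [ 0.4944 -0.0726  0.074 ] [ 0.4944 -0.0723  0.0731]
port [ 0.494  -0.0707  0.05  ] [ 0.4935 -0.0671  0.0347]
tip [ 0.5022 -0.1192  0.012 ] [ 0.5021 -0.119   0.0165]
collar [ 0.5033 -0.1512  0.012 ] [ 0.503  -0.1489  0.0241]
rear [ 0.5076 -0.2442  0.012 ] [ 0.5074 -0.24    0.0188]
hfront [ 0.5067 -0.2351  0.024 ] [ 0.5069 -0.2385  0.0184]
```

```bash
python3 -m crank '[{"dp":[-0.045,0.003,0],"delta_rot":[0,0,0],"fingers":0},{"dp":[-0.06,0,0],"delta_rot":[0,0,0],"fingers":0},{"dp":[-0.06,0,0],"delta_rot":[0,0,0],"fingers":0},{"dp":[-0.013,0,0],"delta_rot":[0,0,0],"fingers":0},{"dp":[0,0,0.04],"delta_rot":[0,0,0],"fingers":0},{"dp":[0,0,0.05],"delta_rot":[0,0,0],"fingers":0},{"dp":[0,0,0.04],"delta_rot":[0,0,0],"fingers":0},{"dp":[0,0,0.015],"delta_rot":[0,0,0],"fingers":0},{"dp":[0,0,0],"delta_rot":[0,0,0],"fingers":0},{"dp":[0,0,0],"delta_rot":[0,0,0],"fingers":0},{"dp":[0,0,0],"delta_rot":[0,0,0],"fingers":0}]'
python3 -c "
from h import *
togo(.508,-.2725,.0765,93)"
```

```text
t: 7.75
tcp_pos: [0.5092, -0.2725, 0.0842]
tool_rot: [0.688, 0.726, 0.0, 0.0]
force: [0.9, 0.6, -0.2]
finger_gap: 0.498
gripper_force: 0.0
t 7.75 tcp [ 0.5092 -0.2725  0.0842] yaw 93.05 rot units [0.0001 0.0001 0.0001] dp units [ 0.0002 -0.0024  0.0154] F [ 0.9  0.6 -0.2] gap 0.498 grip 0.0
```

```bash
python3 -m crank '[{"dp":[0,-0.002,0.01],"delta_rot":[0,0,0],"fingers":0},{"dp":[0,0,0.0055],"delta_rot":[0,0,0],"fingers":0},{"dp":[0,0,0],"delta_rot":[0,0,0],"fingers":0},{"dp":[0,0,0],"delta_rot":[0,0,0],"fingers":-1},{"dp":[0,0,0],"delta_rot":[0,0,0],"fingers":-1},{"dp":[0,0,0],"delta_rot":[0,0,0],"fingers":-1},{"dp":[0,0,0],"delta_rot":[0,0,0],"fingers":-1},{"dp":[0,0,0],"delta_rot":[0,0,0],"fingers":-1},{"dp":[0,0,0],"delta_rot":[0,0,0],"fingers":-1}]' 80
python3 -c "
from h import *
togo(.502,-.24,.114,93)"
```

```text
t: 8.5
tcp_pos: [0.508, -0.2727, 0.0765]
tool_rot: [0.688, 0.726, 0.0, 0.0]
force: [0.2, 0.4, 6.3]
finger_gap: 0.259
gripper_force: 81.4
t 8.5 tcp [ 0.508  -0.2727  0.0765] yaw 93.04 rot units [0.0001 0.0001 0.0001] dp units [ 0.0659 -0.0086 -0.075 ] F [0.2 0.4 6.3] gap 0.259 grip 81.4
```

```bash
python3 -m crank '[{"dp":[0,0,-0.02],"delta_rot":[0,0,0],"fingers":-1},{"dp":[0,0,-0.03],"delta_rot":[0,0,0],"fingers":-1},{"dp":[0,-0.005,-0.02],"delta_rot":[0,0,0],"fingers":-1},{"dp":[0,-0.004,-0.006],"delta_rot":[0,0,0],"fingers":-1},{"dp":[0.03,0,0],"delta_rot":[0,0,0],"fingers":-1},{"dp":[0.03,0,0],"delta_rot":[0,0,0],"fingers":-1},{"dp":[0,0,0],"delta_rot":[0,0,0],"fingers":-1},{"dp":[0,0,0],"delta_rot":[0,0,0],"fingers":-1},{"dp":[0,0,0],"delta_rot":[0,0,0],"fingers":-1},{"dp":[0,0,0],"delta_rot":[0,0,0],"fingers":-1},{"dp":[0,0,0],"delta_rot":[0,0,0],"fingers":-1}]'
python3 -c "
from h import *
togo(.5015,-.24,.1145,93)
snap('wrist','w4')
snap('scene','s4')
s=load('w4');a=cv2.resize(s['p'][0:200,180:380,::-1],None,fx=3,fy=3,interpolation=cv2.INTER_CUBIC)
cv2.imwrite('pics/m4.png',a)"
```

```text
t: 9.42
tcp_pos: [0.5019, -0.2431, 0.1137]
tool_rot: [0.688, 0.726, -0.0, 0.0]
force: [-0.1, 0.0, -0.4]
finger_gap: 0.26
gripper_force: 80.9
t 9.42 tcp [ 0.5019 -0.2431  0.1137] yaw 93.03 rot units [0.     0.     0.0001] dp units [ 0.0063 -0.0005 -0.0016] F [-0.1  0.  -0.4] gap 0.26 grip 80.9
```

View pics/m4.png

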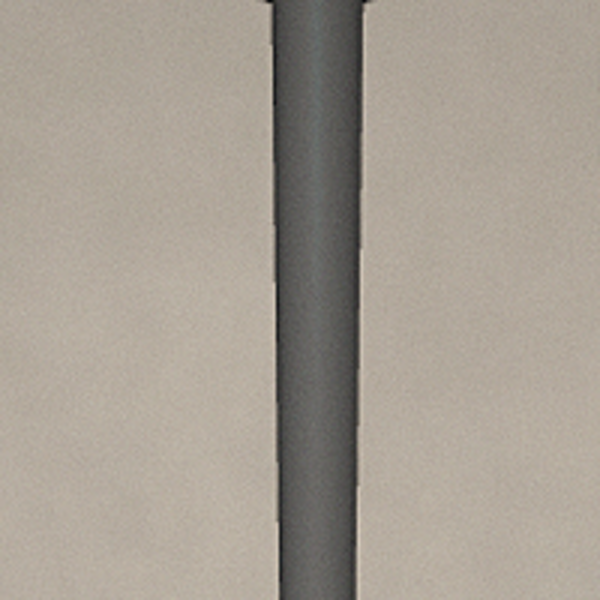

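```bash
python3 - <<'E'
from h import *
def cloud(f,r0,r1,c0,c1):
    s=load(f);vv,uu=np.mgrid[r0:r1,c0:c1]
    return np.stack([(uu-s['cx'])/s['fx'],-(vv-s['cy'])/s['fy'],-np.ones(uu.shape)],-1)@att(s['attitude']).T*s['d'][r0:r1,c0:c1,None]+s['origin']
for u,v in [(286,5),(286,60),(286,120),(286,190),(286,250)]: print('w4',v,world('w4',u,v).round(4))
q=cloud('w4',0,290,180,400).reshape(-1,3)
m=(q[:,2]>.045)&(q[:,2]<.07)&(abs(q[:,0]-.5)<.03); q=q[m]
for y in np.arange(-.24,-.08,.015):
    k=q[abs(q[:,1]-y)<.005]
    if len(k)>20: print(y.round(3),len(k),'x',(k[:,0].min()/2+k[:,0].max()/2).round(4),'ztop',np.percentile(k[:,2],95).round(4))
snap('top','t4')
q=cloud('t4',180,320,210,410).reshape(-1,3)
q=q[(q[:,2]>.03)&(q[:,2]<.085)&(q[:,0]<.55)&(q[:,1]<.13)&(q[:,1]>-.3)]
print('top')
for y in np.arange(-.24,.13,.01):
    k=q[abs(q[:,1]-y)<.005]
    if len(k)>3: print(y.round(3),len(k),'x',(k[:,0].min()/2+k[:,0].max()/2).round(4),'med',np.median(k[:,0]).round(4),'w',np.ptp(k[:,0]).round(3),'z',np.median(k[:,2]).round(3))
print('scene')
q=cloud('s4',100,400,200,420).reshape(-1,3)
q=q[(q[:,2]>.03)&(q[:,2]<.085)&(q[:,0]<.55)&(q[:,1]<.13)&(q[:,1]>-.3)&(q[:,0]>.44)]
for y in np.arange(-.24,-.02,.01):
    k=q[abs(q[:,1]-y)<.005]
    if len(k)>3: print(y.round(3),len(k),'med',np.median(k[:,0]).round(4),'z',np.median(k[:,2]).round(3),k[:,2].max().round(3))
E
```

```text
w4 5 [ 0.4974 -0.1304  0.0553]
w4 60 [ 0.4984 -0.1495  0.056 ]
w4 120 [ 0.4996 -0.1722  0.0558]
w4 190 [ 0.5013 -0.2025  0.0544]
w4 250 [ 0.5027 -0.2289  0.0609]
-0.24 1379 x 0.5027 ztop 0.0679
-0.225 1067 x 0.5022 ztop 0.0626
-0.21 948 x 0.5019 ztop 0.0603
-0.195 579 x 0.5007 ztop 0.0562
-0.18 637 x 0.4997 ztop 0.0562
-0.165 714 x 0.4991 ztop 0.0562
-0.15 783 x 0.4981 ztop 0.0564
-0.135 879 x 0.4975 ztop 0.0564
top
-0.02 13 x 0.5208 med 0.5212 w 0.014 z 0.072
-0.01 35 x 0.5159 med 0.5135 w 0.04 z 0.072
0.0 48 x 0.5064 med 0.5081 w 0.043 z 0.072
0.01 67 x 0.4903 med 0.5004 w 0.062 z 0.072
0.02 56 x 0.4855 med 0.4694 w 0.071 z 0.073
0.03 54 x 0.4853 med 0.4642 w 0.071 z 0.073
0.04 61 x 0.4872 med 0.4692 w 0.075 z 0.072
0.05 88 x 0.4872 med 0.48 w 0.075 z 0.062
0.06 75 x 0.4853 med 0.485 w 0.056 z 0.062
0.07 73 x 0.4839 med 0.484 w 0.059 z 0.035
0.08 84 x 0.4839 med 0.4853 w 0.059 z 0.034
0.09 91 x 0.4837 med 0.4839 w 0.059 z 0.035
0.1 81 x 0.4824 med 0.481 w 0.056 z 0.035
0.11 78 x 0.4824 med 0.4823 w 0.056 z 0.035
0.12 81 x 0.4821 med 0.4836 w 0.056 z 0.042
scene
-0.24 11 med 0.5241 z 0.063 0.074
-0.23 39 med 0.5162 z 0.066 0.085
-0.22 29 med 0.5031 z 0.06 0.064
-0.21 34 med 0.4972 z 0.053 0.06
-0.2 17 med 0.4972 z 0.054 0.056
-0.19 19 med 0.4969 z 0.054 0.056
-0.18 16 med 0.4954 z 0.053 0.057
-0.17 18 med 0.4961 z 0.054 0.056
-0.16 21 med 0.4944 z 0.053 0.057
-0.15 17 med 0.4945 z 0.052 0.056
-0.14 19 med 0.4947 z 0.053 0.058
-0.13 12 med 0.4934 z 0.054 0.057
-0.12 61 med 0.4927 z 0.052 0.062
-0.11 11 med 0.4934 z 0.05 0.053
-0.1 10 med 0.4931 z 0.053 0.055
-0.09 7 med 0.492 z 0.052 0.054
-0.07 120 med 0.4782 z 0.073 0.077
-0.06 149 med 0.4808 z 0.073 0.077
-0.05 155 med 0.4781 z 0.073 0.077
-0.04 148 med 0.4767 z 0.073 0.077
-0.03 156 med 0.4776 z 0.073 0.077
```

```bash
python3 -m crank '[{"dp":[0.02,0,0],"delta_rot":[0,0,0],"fingers":-1},{"dp":[0.02,0,0],"delta_rot":[0,0,0],"fingers":-1},{"dp":[0.02,0,0],"delta_rot":[0,0,0],"fingers":-1},{"dp":[0.014,0,0],"delta_rot":[0,0,0],"fingers":-1},{"dp":[0,0,0],"delta_rot":[0,0,0],"fingers":-1},{"dp":[0,0,0],"delta_rot":[0,0,0],"fingers":-1},{"dp":[0,0,0],"delta_rot":[0,0,0],"fingers":-1}]'
python3 -c "
from h import *
togo(.4958,-.1266,.1137,93)"
```

```text
t: 10.15
tcp_pos: [0.5001, -0.2059, 0.114]
tool_rot: [0.688, 0.726, 0.0, 0.0]
force: [0.7, 0.1, -0.1]
finger_gap: 0.261
gripper_force: 80.9
t 10.15 tcp [ 0.5001 -0.2059  0.114 ] yaw 93.07 rot units [0.0001 0.0001 0.0002] dp units [ 0.1588 -0.0003  0.0006] F [ 0.7  0.1 -0.1] gap 0.261 grip 80.9
```

```bash
python3 -m crank '[{"dp":[0.01,0,0],"delta_rot":[0,0,0],"fingers":-1},{"dp":[0.015,0,0],"delta_rot":[0,0,0],"fingers":-1},{"dp":[0.015,0,0],"delta_rot":[0,0,0],"fingers":-1},{"dp":[0.01,0,0],"delta_rot":[0,0,0],"fingers":-1},{"dp":[0,0,0],"delta_rot":[0,0,0],"fingers":-1},{"dp":[0,0,0],"delta_rot":[0,0,0],"fingers":-1},{"dp":[0,0,0],"delta_rot":[0,0,0],"fingers":-1}]'
python3 -c "
from h import *
togo(.4958,-.1266,.1137,93)"
```

```text
t: 10.73
tcp_pos: [0.4986, -0.1809, 0.1139]
tool_rot: [0.688, 0.726, 0.0, 0.0]
force: [0.5, 0.1, -0.6]
finger_gap: 0.261
gripper_force: 80.9
t 10.73 tcp [ 0.4986 -0.1809  0.1139] yaw 93.06 rot units [0.0001 0.0001 0.0002] dp units [0.1088 0.     0.0005] F [ 0.5  0.1 -0.6] gap 0.261 grip 80.9
```

```bash
python3 -m crank '[{"dp":[0.006,0,0],"delta_rot":[0,0,0],"fingers":-1},{"dp":[0.006,0,0],"delta_rot":[0,0,0],"fingers":-1},{"dp":[0.006,0,0],"delta_rot":[0,0,0],"fingers":-1},{"dp":[0.003,0,0],"delta_rot":[0,0,0],"fingers":-1},{"dp":[0,0,0],"delta_rot":[0,0,0],"fingers":-1},{"dp":[0,0,0],"delta_rot":[0,0,0],"fingers":-1}]'
python3 -c "
from h import *
togo(.4958,-.1266,.1137,93)"
```

```text
t: 11.23
tcp_pos: [0.4982, -0.1707, 0.114]
tool_rot: [0.688, 0.726, 0.0, 0.0]
force: [0.1, -3.2, -1.4]
finger_gap: 0.261
gripper_force: 80.8
t 11.23 tcp [ 0.4982 -0.1707  0.114 ] yaw 93.04 rot units [0.0001 0.0001 0.0001] dp units [ 0.0883 -0.0001  0.0006] F [ 0.1 -3.2 -1.4] gap 0.261 grip 80.8
```

```bash
python3 -m crank '[{"dp":[0.008,0,0],"delta_rot":[0,0,0],"fingers":-1},{"dp":[0.01,0,0],"delta_rot":[0,0,0],"fingers":-1},{"dp":[0.01,0,0],"delta_rot":[0,0,0],"fingers":-1},{"dp":[0.01,0,0],"delta_rot":[0,0,0],"fingers":-1},{"dp":[0.01,0,0],"delta_rot":[0,0,0],"fingers":-1},{"dp":[0.01,0,0],"delta_rot":[0,0,0],"fingers":-1},{"dp":[0,0,0],"delta_rot":[0,0,0],"fingers":-1},{"dp":[0,0,0],"delta_rot":[0,0,0],"fingers":-1}]'
python3 - <<'E'
from h import *
togo(.4958,-.1266,.1137,93)
snap('scene','s5')
for f in ('scene','s5'):
    s=load(f);vv,uu=np.mgrid[230:330,255:340]
    q=(np.stack([(uu-s['cx'])/s['fx'],-(vv-s['cy'])/s['fy'],-np.ones(uu.shape)],-1)@att(s['attitude']).T*s['d'][230:330,255:340,None]+s['origin']).reshape(-1,3)
    k=q[(q[:,2]>.058)&(q[:,2]<.069)&(abs(q[:,0]-.484)<.015)&(q[:,1]>.035)]
    print(f,len(k),np.percentile(k[:,1],[2,50,98,100]).round(4))
E
```

```text
t: 11.9
tcp_pos: [0.4959, -0.1405, 0.1138]
tool_rot: [0.688, 0.726, -0.0, -0.001]
force: [0.1, -1.0, -1.7]
finger_gap: 0.262
gripper_force: 80.8
t 11.9 tcp [ 0.4959 -0.1405  0.1138] yaw 93.07 rot units [-0.0002 -0.0002  0.0002] dp units [0.0277 0.0013 0.0002] F [ 0.1 -1.  -1.7] gap 0.262 grip 80.8
scene 148 [0.0441 0.0556 0.0663 0.067 ]
s5 332 [0.0441 0.0715 0.0964 0.0976]
```

```bash
python3 -m crank '[{"dp":[0.008,0,0],"delta_rot":[0,0,0],"fingers":-1},{"dp":[0.008,0,0],"delta_rot":[0,0,0],"fingers":-1},{"dp":[0.006,0,0],"delta_rot":[0,0,0],"fingers":-1},{"dp":[0.003,0,0],"delta_rot":[0,0,0],"fingers":-1},{"dp":[0,0,0],"delta_rot":[0,0,0],"fingers":-1},{"dp":[0,0,0],"delta_rot":[0,0,0],"fingers":-1},{"dp":[0,0,0],"delta_rot":[0,0,0],"fingers":-1}]'
cat >chk.py <<'E'
from h import *
import sys
togo(.4958,-.1266,.1137,93)
snap('scene',sys.argv[1])
s=load(sys.argv[1]);vv,uu=np.mgrid[230:330,255:340]
q=(np.stack([(uu-s['cx'])/s['fx'],-(vv-s['cy'])/s['fy'],-np.ones(uu.shape)],-1)@att(s['attitude']).T*s['d'][230:330,255:340,None]+s['origin']).reshape(-1,3)
k=q[(q[:,2]>.058)&(q[:,2]<.069)&(abs(q[:,0]-.484)<.015)&(q[:,1]>.035)]
print(len(k),np.percentile(k[:,1],[2,50,98,100]).round(4))
E
python3 chk.py s6
```

```text
t: 12.53
tcp_pos: [0.4955, -0.1287, 0.1139]
tool_rot: [0.688, 0.726, 0.0, -0.0]
force: [0.5, -0.4, -1.1]
finger_gap: 0.26
gripper_force: 80.8
t 12.53 tcp [ 0.4955 -0.1287  0.1139] yaw 93.02 rot units [-0.0001 -0.0001  0.0001] dp units [0.0042 0.0009 0.0003] F [ 0.5 -0.4 -1.1] gap 0.26 grip 80.8
396 [0.0452 0.0767 0.1078 0.1093]
```

```bash
python3 -m crank '[{"dp":[-0.01,0,0],"delta_rot":[0,0,0],"fingers":-1},{"dp":[-0.02,0,0],"delta_rot":[0,0,0],"fingers":-1},{"dp":[-0.03,0,0],"delta_rot":[0,0,0],"fingers":-1},{"dp":[-0.03,0,0],"delta_rot":[0,0,0],"fingers":-1},{"dp":[-0.03,0,0],"delta_rot":[0,0,0],"fingers":-1},{"dp":[-0.04,0,0],"delta_rot":[0,0,0],"fingers":-1},{"dp":[-0.04,0,0],"delta_rot":[0,0,0],"fingers":-1},{"dp":[-0.04,0,0],"delta_rot":[0,0,0],"fingers":-1},{"dp":[-0.04,0,0],"delta_rot":[0,0,0],"fingers":-1},{"dp":[-0.02,0,0],"delta_rot":[0,0,0],"fingers":-1},{"dp":[0,0,0],"delta_rot":[0,0,0],"fingers":-1},{"dp":[0,0,0],"delta_rot":[0,0,0],"fingers":-1}]'
python3 chk.py s7
```

```text
t: 13.58
tcp_pos: [0.5031, -0.2795, 0.1137]
tool_rot: [0.689, 0.725, 0.0, -0.0]
force: [0.0, 0.0, -1.1]
finger_gap: 0.265
gripper_force: 80.8
t 13.58 tcp [ 0.5031 -0.2795  0.1137] yaw 92.92 rot units [-0.0001 -0.0001 -0.0002] dp units [3.061e-01 1.400e-03 1.000e-04] F [ 0.   0.  -1.1] gap 0.265 grip 80.8
397 [0.045  0.0762 0.1071 0.109 ]
```

Slide stays out. Now lay the tool down.

```bash
python3 -m crank '[{"dp":[0,0,0.02],"delta_rot":[0,0,0],"fingers":-1},{"dp":[0,0,0.025],"delta_rot":[0,0,0],"fingers":-1},{"dp":[0,0,0.015],"delta_rot":[0,0,0],"fingers":-1},{"dp":[0,0,0.008],"delta_rot":[0,0,0],"fingers":-1},{"dp":[0,0,0.005],"delta_rot":[0,0,0],"fingers":-1},{"dp":[0,0,0],"delta_rot":[0,0,0],"fingers":-1},{"dp":[0,0,0],"delta_rot":[0,0,0],"fingers":-1},{"dp":[0,0,0],"delta_rot":[0,0,0],"fingers":-1}]'
```

```text
t: 14.3
tcp_pos: [0.5038, -0.2787, 0.0773]
tool_rot: [0.688, 0.726, -0.0, 0.0]
force: [0.5, -0.2, -0.8]
finger_gap: 0.265
gripper_force: 80.8
```

```bash
python3 -m crank '[{"dp":[0,0,0.001],"delta_rot":[0,0,0],"fingers":-1},{"dp":[0,0,0],"delta_rot":[0,0,0],"fingers":-1},{"dp":[0,0,0],"delta_rot":[0,0,0],"fingers":-0.4},{"dp":[0,0,0],"delta_rot":[0,0,0],"fingers":-0.2},{"dp":[0,0,0],"delta_rot":[0,0,0],"fingers":0},{"dp":[0,0,0],"delta_rot":[0,0,0],"fingers":0.2},{"dp":[0,0,0],"delta_rot":[0,0,0],"fingers":0.2},{"dp":[0,0,-0.03],"delta_rot":[0,0,0],"fingers":0.2},{"dp":[0,0,-0.06],"delta_rot":[0,0,0],"fingers":0.2},{"dp":[0,0,-0.06],"delta_rot":[0,0,0],"fingers":0.2},{"dp":[0,0,-0.06],"delta_rot":[0,0,0],"fingers":0.2},{"dp":[0,0,0],"delta_rot":[0,0,0],"fingers":0.2}]'
python3 -m crank '[{"dp":[-0.02,0,-0.06],"delta_rot":[0,0,0],"fingers":0.2},{"dp":[-0.02,0,-0.06],"delta_rot":[0,0,0],"fingers":0.2},{"dp":[0,0,0],"delta_rot":[0,0,0],"fingers":0.2},{"dp":[0,0,0],"delta_rot":[0,0,0],"fingers":0.2},{"dp":[0,0,0],"delta_rot":[0,0,0],"fingers":0.2}]'
python3 chk.py s8; python3 - <<'E'
from h import *
snap('wrist','w8')
s=load('w8');vv,uu=np.mgrid[0:420,0:560]
q=(np.stack([(uu-s['cx'])/s['fx'],-(vv-s['cy'])/s['fy'],-np.ones(uu.shape)],-1)@att(s['attitude']).T*s['d'][...,None]+s['origin']).reshape(-1,3)
q=q[(q[:,2]>.008)&(q[:,2]<.05)&(abs(q[:,0]-.503)<.03)&(q[:,1]<-.09)]
for y in np.arange(-.32,-.1,.015):
    k=q[abs(q[:,1]-y)<.004]
    if len(k)>8: print(y.round(3),len(k),'x',(k[:,0].min()/2+k[:,0].max()/2).round(4),'ztop',np.percentile(k[:,2],95).round(4))
a=load('scene')['p'].astype(int);b=load('s8')['p'].astype(int)
d=abs(a-b).max(2)>40
print('changed px in jar/tin/bottle area',d[230:410,140:250].sum())
E
```

```text
t: 15.3
tcp_pos: [0.5061, -0.2806, 0.1875]
tool_rot: [0.688, 0.726, 0.0, 0.006]
force: [0.7, 0.3, -0.5]
finger_gap: 0.603
gripper_force: 0.0
t: 15.72
tcp_pos: [0.5041, -0.2982, 0.2412]
tool_rot: [0.688, 0.726, 0.0, -0.001]
force: [1.1, -0.5, -0.2]
finger_gap: 0.599
gripper_force: 0.0
t 15.72 tcp [ 0.5041 -0.2982  0.2412] yaw 93.03 rot units [-0.0002 -0.0002  0.0001] dp units [0.3436 0.0014 0.2551] F [ 1.1 -0.5 -0.2] gap 0.599 grip 0.0
393 [0.0453 0.0761 0.1071 0.1085]
-0.305 167 x 0.5061 ztop 0.0256
-0.29 192 x 0.5054 ztop 0.0256
-0.275 196 x 0.505 ztop 0.0256
-0.26 206 x 0.5042 ztop 0.0256
-0.245 122 x 0.503 ztop 0.0214
-0.23 109 x 0.5026 ztop 0.0192
-0.215 117 x 0.5018 ztop 0.019
-0.2 121 x 0.501 ztop 0.0191
-0.185 120 x 0.5001 ztop 0.0193
-0.17 124 x 0.4993 ztop 0.0191
-0.155 184 x 0.4986 ztop 0.0247
-0.14 71 x 0.4976 ztop 0.017
-0.125 15 x 0.4965 ztop 0.0165
changed px in jar/tin/bottle area 0
```

The tool lies flat on the table, the slide is out, and the jar, bottle and tin have not moved. I'm handing the job in.

```bash
python3 -c "
from station import manip
print(manip.sign_off())"
```

```text
the job is handed in; nothing more can be done
None
```

The job is handed in at about 16 s: the slide moved 42 mm with the button pressed, putting its window about 11 mm past the point where it is clear of the housing; the tool was drawn back, laid flat and released, and the jar, bottle and tin show no change in the camera view.

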